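# Scoop bun feet from the bench tray into the kit box

### The job

With the orange-handled scoop, scoop at least three of the four wooden bun feet out of the grey tray in one load and tip them into the plywood box. Lay the scoop back on its black mat, upright and let go, and push the box's lid fully shut. Never touch the feet with the fingers, let any foot not boxed stay in the tray (none on the bench), and leave everything else on the bench where it is.

Things in the scene. Friction and masses are not known exactly. Their poses are not given: they have to be found in the camera images.
- scoop: aluminium scoop, 208 mm long, orange handle, about 0.25 kg; starts on the mat, handle away from the robot. Origin: centre of its pan's underside; x from handle to open mouth, z up. Pan 110 long (x) x 120 mm wide outside: floor 2 mm thick (lip at x = +55), sides 3 mm thick, 42 mm high (22 mm in the front 40 mm), back wall at x = -55, 50 mm high
- scoop_grip (a point): point on the handle's centre line, at x = -90, z = 60 mm in the scoop's frame, 35 mm behind the pan's back wall; a good place to grip the handle across its width from above. The handle is a straight bar 20 mm wide (y), 16 mm thick, from the back wall (height 46 mm) to x = -150 (height 86 mm), rising backwards at 23 degrees
- scoop_lip (a point): middle of the pan's front lower edge, at x = +55, z = 0 mm in the scoop's frame
- mat: black rubber mat fixed on the bench, 240 x 150 x 3 mm, the scoop's place; origin at the centre of its underside, x along its 240 mm length, towards the robot (roughly)
- tray: grey open tray fixed on the bench, 280 (x) x 150 (y) x 34 mm high outside, walls and floor 5 mm thick; origin: centre of its underside, x along its length, roughly away from the robot. The feet start between x = -135 and x = -15 mm, the rest is empty. A scoop lying level on the tray floor has its handle clear above the end wall
- foot0: turned beech bun foot (a flattened wooden ball), 44 mm across, 30 mm high, flat underside 16 mm across, about 26 g, slippery lacquer, starts standing in the near half of the tray; origin at the centre of its flat underside, z along its axis
- foot1: turned beech bun foot (a flattened wooden ball), 44 mm across, 30 mm high, flat underside 16 mm across, about 26 g, slippery lacquer, starts standing in the near half of the tray; origin at the centre of its flat underside, z along its axis
- foot2: turned beech bun foot (a flattened wooden ball), 44 mm across, 30 mm high, flat underside 16 mm across, about 26 g, slippery lacquer, starts standing in the near half of the tray; origin at the centre of its flat underside, z along its axis
- foot3: turned beech bun foot (a flattened wooden ball), 44 mm across, 30 mm high, flat underside 16 mm across, about 26 g, slippery lacquer, starts standing in the near half of the tray; origin at the centre of its flat underside, z along its axis
- box: plywood box fixed on the bench, 150 (x) x 180 (y) x 70 mm high outside, walls and floor 6 mm thick; origin at the centre of its underside, x towards the robot (roughly): the lid's hinge is on the +x rim, the side nearest the robot. It stands at the left or at the right of the tray, the mat on the other side
- box_floor (a point): centre of the box's inner floor, 6 mm above its underside, axes as the box
- lid (a joint): the box's hinged lid: 0 rad shut flat on the rim, grows as it opens, at most 2.1; starts open at 1.7 to 2.0 rad, leaning towards the robot beyond upright. A stiff hinge holds it at any angle (about 0.25 N m, plus its 0.2 kg weight, to move it); pushed from the robot's side it swings over away from the robot and down
- lid_hinge (a point): middle of the lid's hinge line, on the rim of the box nearest the robot, 70 mm above the bench
- lid_edge (a point): middle of the lid's free edge on its outer face (the top when shut), 150 mm from the hinge; the lid is a plain board 150 x 180 x 8 mm with a blue stripe along this edge
- glue: bystander: standing yellow glue bottle, 60 mm across, 130 mm high; origin at its underside
- jar: bystander: standing amber jar, 70 mm across, 90 mm high; origin at its underside
- mallet: bystander: wooden mallet lying at the left side, 285 mm long, 60 mm high; origin under its middle, x along it
- sander: bystander: cork sanding block 120 x 70 x 50 mm; origin at the centre of its underside
- tape: bystander: round red tape measure, 72 mm across, 30 mm high; origin at the centre of its underside
Things that resemble listed ones, but are neither listed nor needed, are in the scene too. What is shaped like the box but green is not meant.

How it is judged:
By the outcome, as a careful person would: the job done as asked, in the order asked, and still so for the second after the job is handed in, with the robot touching nothing.
It also fails if it takes over 72 s, if anything falls off the work surface, if the arm or the gripper's body presses on something with over 40 N, if the wrist force passes 120 N, or if a joint passes its speed limit or range.

### The arm

A 6-joint arm with a two-finger parallel gripper is mounted at the origin on the work surface. World frame = base frame: x ahead of the robot, y to its left, z up, the work surface at z = 0. Lengths are in m, angles in rad, forces in N, time in s.
With the tool pointing down it reaches from about 0.35 to 0.775 m from the base axis. Payload 7.3 kg.
Tool frame: the origin (TCP) lies at the very end of the fingers, on their centre line; the grasp point (between the pads) lies 19 mm behind it; z points along the fingers, y is the line along which they close (so a half turn about z gives the same grasp; the last joint's range is limited). The gripper opens to 92 mm and grips with 3 to 60 N. Pads are 19 mm wide; open, the fingers measure 130 mm over their backs; the gripper's body (75 mm by 190 mm) begins 47 mm behind the grasp point.
Start: joints at [-1.265, 0.342, 1.524, -0, 1.275, -0.146], TCP at [0.229, -0.472, 0.227] pointing down, gripper open.
Joint ranges: [-2.53, 2.53], [-0.77, 2.02], [0.04, 2.7], [-1, 4.14], [0.28, 2.66], [-3.11, 3.11]. Speed limits (rad/s): [2.57, 2.57, 3.14, 3.14, 3.14, 3.14].

### API

Orientations are given as [roll, pitch, yaw] about the fixed x, y, z axes, in that order (R = Rz(yaw) Ry(pitch) Rx(roll)).
In Python, from cell import robot gives the robot as it stands. The module is installed in compiled form; this text tells all that it offers.
- The arm moves only by the tool arm_command, never from a script. Its argument "moves" is a list of rows, each a list of 3 entries, a list of its own where there are three numbers: the shift along the tool's x, y, z in m, then the turn, a rotation vector about the tool's x, y, z in rad, then the finger opening in m, from 0 to 0.0918. In form: [[[dx, dy, dz], [ax, ay, az], claw], ...]. A call has exactly 5 rows; each row is the pose to reach, as a shift and turn from the pose commanded when the call began, along the tool's axes at that moment; what a row does not reach only later rows make up. A row lasts 1/10 s, in which the tool goes at most 50 mm and 8.59 degrees, less where a joint would pass 70% of its speed; a pose out of reach is approached as far as the arm can. A call with a gripper value outside its range is refused whole. The fingers move at their own pace and stop on an object; "squeeze" is the grip in N (left out, the last holds). Time passes only in rows, so rows that repeat a pose let the fingers close, or fill a call up. It gives the time, the measured TCP pose, the force, the opening and the grip force at its end, in the units of the state.
- robot.observe(): the state, without advancing time (a new reading comes with each control period).
- robot.read_camera(name): name is "side" or "top"; returns the picture (384x512x3 uint8, red, green, blue); there is no depth.
- robot.camera_model(name): a dict with "fx", "fy", "cx", "cy" (pixels), "R" (3x3) and "t" (3): a world point X has camera coordinates R X + t. Camera axes: x right, y down, z forward; pixel columns grow to the right and rows downward; lengths in m; the calibration is good to about 2 mm. A picture is of the moment at which its call begins. camera_model takes no time and is no camera call.
- robot.hand_in(): hands the job in; it is judged then, once.
The state is a dict: "time": time; "qpos": joint angles; "qvel": joint speeds; "joint_efforts": joint torques, N m; "tool_pos": TCP position; "tool_rot": TCP orientation; "contact_force": force on the tool from outside, world axes, zero at the start; "torque": the same for the moment, N m; "opening": finger opening in m; "grip_force": force on a finger pad.
Only numpy, scipy, OpenCV 4.12 (cv2) and the standard library are available. Lean on these libraries where they do the work, as an engineer would, in place of code of your own. Each camera call takes 0.05 s, during which the arm holds its last target. There are 200 camera calls.

## Working session

There is one attempt and no reset: what is moved stays moved. The work goes in short steps, Python scripts to look and compute and a tool call to move; the robot and the scene stay as the last step left them, time stands still between calls to the robot, and variables do not carry over. Pictures are saved under pics/ and viewed, at most 10 in all, crops included, and the job is handed in when it is done.

Besides the shell and the picture viewer there is one more tool, called after "Call:" as name(argument=value, ...) on one line, values as JSON. arm_command: Moves the arm, as the interface text tells. Its arguments: {"type":"object","properties":{"moves":{"type":"array"},"squeeze":{"type":"number"}},"required":["moves"]}

```bash
mkdir -p pics
python3 - <<'E'
from cell import robot
import cv2,numpy as np
for n in("top","side"):
    im=robot.read_camera(n); cv2.imwrite(f"pics/{n}0.png",im[:,:,::-1])
    m=robot.camera_model(n); R=np.array(m["R"]);t=np.array(m["t"])
    print(n,m["fx"],m["cx"],m["cy"],(-R.T@t).round(3),R.round(3).tolist())
a=cv2.imread("pics/top0.png");b=cv2.imread("pics/side0.png")
s=robot.observe();print(s["time"],s["tool_pos"],s["tool_rot"])
E
```

```text
top 432.0746820224007 252.69889732349685 193.7200871445449 [ 0.426 -0.013  1.813] [[-0.004, -1.0, -0.004], [-0.998, 0.004, -0.055], [0.055, 0.004, -0.998]]
side 449.14747074443136 251.30816762921742 192.5902122208211 [ 0.376 -0.974  1.112] [[0.99, -0.144, 0.001], [-0.104, -0.718, -0.688], [0.1, 0.681, -0.726]]
0.1 [ 0.2291295  -0.47197294  0.2261311 ] [-3.14026286e+00 -1.94674219e-04  4.51795909e-01]
```

View pics/top0.png

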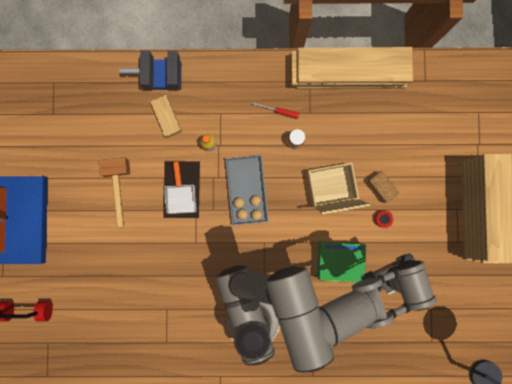

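View pics/side0.png

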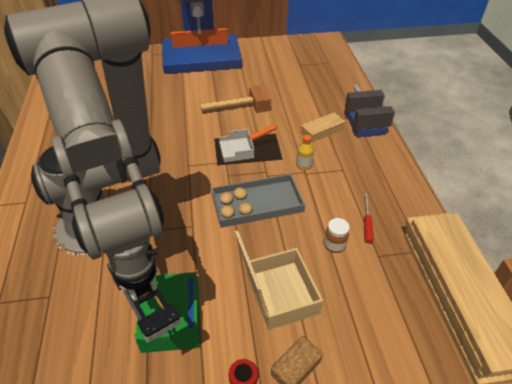

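Top view: the scoop has an orange handle (178,173) and lies on the black mat (182,190). The feet are in the grey tray at (240–257, 202–215). The plywood box is at (335,188), lid towards the robot.

Things that could be confused:
- **Box:** the plywood one (335,188) or the green one (342,262). I choose the plywood one.
- **Scoop handle:** the bar at (178,173), the orange vise part (0,217), the glue cap (207,140) or the red screwdriver (285,112). I choose the bar on the mat.

Next is a close crop and the measurements.

```bash
cat > h.py <<'E'
from cell import robot
import cv2,numpy as np
def ray(n,p):
    m=robot.camera_model(n);R=np.array(m["R"]);t=np.array(m["t"])
    d=R.T@np.array([(p[0]-m["cx"])/m["fx"],(p[1]-m["cy"])/m["fy"],1.]);return -R.T@t,d
def pl(n,p,z):
    o,d=ray(n,p);return (o+d*(z-o[2])/d[2])
def px(n,X):
    m=robot.camera_model(n);c=np.array(m["R"])@np.array(X)+np.array(m["t"])
    return m["fx"]*c[0]/c[2]+m["cx"],m["fy"]*c[1]/c[2]+m["cy"]
def two(p,q):
    a,d=ray("top",p);b,e=ray("side",q)
    s=np.linalg.lstsq(np.c_[d,-e],b-a,rcond=None)[0];u=a+d*s[0];v=b+e*s[1]
    return (u+v)/2,np.linalg.norm(u-v)
def hsv(im):return cv2.cvtColor(im,cv2.COLOR_BGR2HSV)
def blobs(mask,roi,amin=8):
    x0,y0,x1,y1=roi;k=np.zeros_like(mask);k[y0:y1,x0:x1]=mask[y0:y1,x0:x1]
    n,l,s,c=cv2.connectedComponentsWithStats(k)
    return [(s[i,4],c[i],(l==i).astype(np.uint8)) for i in range(1,n) if s[i,4]>=amin]
E
python3 - <<'E'
from h import *
T=cv2.imread("pics/top0.png");S=cv2.imread("pics/side0.png")
a=cv2.resize(T[130:235,140:400],None,fx=3,fy=3,interpolation=cv2.INTER_CUBIC)
b=cv2.resize(S[110:340,195:355],None,fx=2.0,fy=2.0,interpolation=cv2.INTER_CUBIC)[:,:]
cv2.imwrite("pics/c1.png",a);cv2.imwrite("pics/c2.png",b)
for n,im,rois in(("top",T,dict(mat=(155,150,208,225),tray=(218,150,275,230),box=(295,155,365,215))),("side",S,dict(mat=(205,115,290,172),tray=(205,170,310,230),box=(230,225,330,335)))):
    h=hsv(im);H,Sa,V=cv2.split(h)
    def rect(m,roi,name,z):
        B=blobs(m.astype(np.uint8),roi)
        B.sort(key=lambda b:-b[0])
        for b in B[:5]:
            r=cv2.minAreaRect(cv2.findContours(b[2],0,2)[0][0]);w=[pl(n,p,z).round(3)[:2].tolist() for p in cv2.boxPoints(r)]
            print(n,name,b[0],b[1].round(1),pl(n,b[1],z).round(3)[:2],w if b[0]>100 else "")
    rect((V<60),rois["mat"],"mat",.003)
    rect((H<12)&(Sa>150)&(V>120),rois["mat"],"handle",.066)
    rect((Sa<60)&(V>110),rois["mat"],"pan",.02)
    rect((Sa<100)&(V<150)&(H>70),rois["tray"],"tray",.034)
    rect((H<25)&(Sa>90)&(V>120),tuple(np.array(rois["tray"])+([8,35,-8,-5] if n=="top" else [8,8,-50,-8])),"feet",.018)
    for p in [(x,y) for x in() for y in()]:pass
    print({k:h[int(p[1]),int(p[0])].tolist() for k,p in (dict(tray=(245,180),foot=(241,215),gap=(248,208),mat=(170,170),pan=(180,203),bench=(215,180),boxfl=(330,185),rim=(313,185)) if n=="top" else dict(tray=(275,195),mat=(265,153),pan=(238,152),foot=(240,193),bench=(320,185))).items()})
E
```

```text
top mat 403 [190.1 174.3] [0.609 0.257] [[0.661, 0.299], [0.661, 0.224], [0.471, 0.223], [0.471, 0.298]]
top mat 187 [169.2 174. ] [0.611 0.345] [[0.661, 0.363], [0.661, 0.325], [0.568, 0.324], [0.568, 0.362]]
top mat 92 [182.8 215. ] [0.438 0.287] 
top handle 137 [177.  173.1] [0.607 0.301] [[0.655, 0.318], [0.658, 0.295], [0.56, 0.283], [0.557, 0.306]]
top pan 834 [179.8 198.9] [0.505 0.296] [[0.558, 0.364], [0.565, 0.237], [0.45, 0.23], [0.444, 0.357]]
top tray 1404 [244.2 183.7] [0.565 0.028] [[0.664, 0.102], [0.677, -0.027], [0.414, -0.053], [0.402, 0.075]]
top tray 8 [262.8 218.8] [ 0.421 -0.047] 
top feet 104 [227.2 210.9] [0.454 0.1  ] [[0.4, 0.105], [0.549, 0.105], [0.549, 0.084], [0.4, 0.084]]
top feet 79 [256.5 214.7] [ 0.438 -0.022] 
top feet 78 [238.5 202.5] [0.489 0.053] 
top feet 76 [255.4 200.5] [ 0.497 -0.018] 
top feet 72 [242. 214.] [0.441 0.038] 
{'tray': [90, 9, 136], 'foot': [17, 125, 204], 'gap': [99, 13, 135], 'mat': [9, 90, 54], 'pan': [15, 12, 219], 'bench': [14, 147, 177], 'boxfl': [20, 97, 218], 'rim': [20, 99, 227]}
side mat 677 [258.4 149.8] [0.587 0.281
[... 233 characters left out ...]
0.57, 0.391], [0.566, 0.226], [0.447, 0.211]]
side feet 247 [229.9 180.7] [0.463 0.119] [[0.406, 0.14], [0.564, 0.117], [0.558, 0.079], [0.403, 0.102]]
side feet 125 [227.  210.6] [ 0.438 -0.016] [[0.421, 0.011], [0.46, 0.006], [0.454, -0.041], [0.416, -0.036]]
side feet 117 [225.9 197.1] [0.441 0.044] [[0.424, 0.07], [0.463, 0.064], [0.458, 0.019], [0.419, 0.025]]
side feet 117 [245.  207.9] [ 0.497 -0.013] [[0.48, 0.011], [0.519, 0.006], [0.513, -0.037], [0.475, -0.032]]
side feet 116 [239.7 192.4] [0.489 0.059] [[0.462, 0.062], [0.493, 0.096], [0.515, 0.055], [0.484, 0.022]]
{'tray': [40, 12, 128], 'mat': [14, 91, 53], 'pan': [19, 37, 143], 'foot': [18, 130, 218], 'bench': [15, 153, 170]}
```

View pics/c1.png

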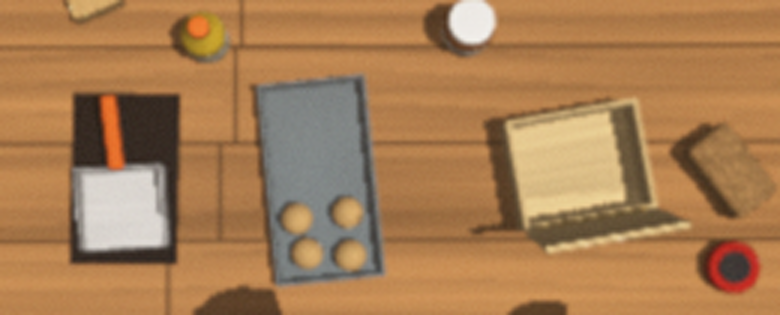

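View pics/c2.png

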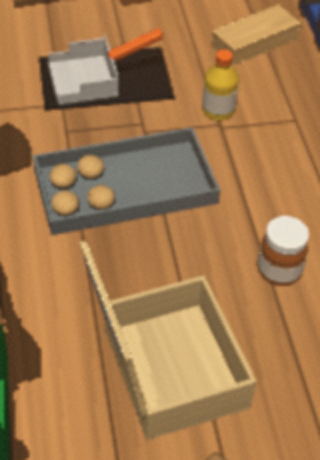

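The crops confirm the choice. In crop 1 the scoop lies on the mat with its mouth towards the robot (pan ≈(120,208), handle ≈(110,130)). The four feet are at the tray's near end. The box rim corners are at about (505,122), (637,99), (655,207) and (524,228), and its lid leans towards the robot. In crop 2 the lid's upper corner is at (85,243).

Run:
```python
from h import *
f=lambda L:[(x/3+140-.33,y/3+130-.33) for x,y in L]
tr=np.array([pl("top",p,.034)[:2] for p in f([(256,86),(362,76),(382,272),(276,283)])])
bx=np.array([pl("top",p,.07)[:2] for p in f([(505,122),(637,99),(655,207),(524,228)])])
for n,c in(("tray",tr),("box",bx)):
    print(n,c.round(3).tolist(),"ctr",c.mean(0).round(3),"sides",[np.linalg.norm(c[i]-c[(i+1)%4]).round(3) for i in range(4)])
    u=(c[0]+c[1]-c[2]-c[3]);v=c[0]+c[3]-c[1]-c[2];print("yaw",np.arctan2(u[1],u[0]).round(3),np.arctan2(-v[0],v[1]).round(3))
    if n=="tray":
        y=(np.arctan2(u[1],u[0])+np.arctan2(-v[0],v[1]))/2;e=np.array([[np.cos(y),np.sin(y)],[-np.sin(y),np.cos(y)]])
        for q in([.438,-.019],[.489,.056],[.497,-.016],[.441,.041]):print("foot in tray",(e@(np.array(q)-c.mean(0))).round(3))
# lid free corners: two views (crop1 near edge ends, side crop)
print("lid +y corner",two(f([(475,231)])[0],(237.5,231.5)),two(f([(548,249)])[0],(237.5,231.5)))
for n,p in(("glue",(207,140)),("jar",(297,137))):print(n,pl("top",p,.1).round(3))
# handle line from both views
for n in("top","side"):
    im=cv2.imread(f"pics/{n}0.png");H,S,V=cv2.split(hsv(im))
    b=max(blobs(((H<12)&(S>150)&(V>120)).astype(np.uint8),(155,150,208,225) if n=="top" else (205,115,290,172)),key=lambda b:b[0])
    ys,xs=np.nonzero(b[2]);P=np.c_[xs,ys].astype(float);c=P.mean(0);d=np.linalg.svd(P-c)[2][0] if 0 else np.linalg.eigh(np.cov((P-c).T))[1][:,1]
    t=(P-c)@d;print(n,(c+d*t.min()).round(1),(c+d*t.max()).round(1), [pl(n,c+d*t.min(),z).round(3)[:2].tolist()+pl(n,c+d*t.max(),z2).round(3)[:2].tolist() for z,z2 in((.055,.095),(.095,.055))])
```

```text
tray [[0.671, 0.108], [0.685, -0.039], [0.414, -0.065], [0.4, 0.08]] ctr [0.542 0.021] sides [np.float64(0.147), np.float64(0.272), np.float64(0.146), np.float64(0.273)]
yaw 0.098 0.095
foot in tray [-0.108 -0.03 ]
foot in tray [-0.05  0.04]
foot in tray [-0.049 -0.033]
foot in tray [-0.099  0.03 ]
box [[0.616, -0.231], [0.646, -0.409], [0.5, -0.431], [0.473, -0.255]] ctr [ 0.559 -0.332] sides [np.float64(0.181), np.float64(0.148), np.float64(0.178), np.float64(0.145)]
yaw 0.157 0.162
lid +y corner (array([ 0.46059465, -0.18393022,  0.11566673]), np.float64(0.014555565184525656)) (array([ 0.44416938, -0.26375745,  0.21668358]), np.float64(0.0026136196158585362))
glue [0.736 0.175 0.1  ]
jar [ 0.747 -0.185  0.1  ]
top [175.5 161.1] [178.4 185.2] [[0.658, 0.309, 0.556, 0.289], [0.653, 0.301, 0.559, 0.296]]
side [275.5 126. ] [249.3 137.7] [[0.662, 0.347, 0.548, 0.245], [0.652, 0.297, 0.555, 0.293]]
```

Call:
arm_command(moves=[[[0.03, -0.025, -0.03], [0, 0, 0], 0.0918], [[0.06, -0.05, -0.06], [0, 0, 0], 0.0918], [[0.09, -0.075, -0.09], [0, 0, 0], 0.0918], [[0.1, -0.08, -0.1], [0, 0, 0], 0.0918], [[0.13, -0.1, -0.1], [0, 0, 0], 0.0918]], squeeze=60)

```text
time: 0.6
tool_pos: [0.3028, -0.3267, 0.328]
tool_rot: [3.138, 0.001, 0.45]
contact_force: [0.0, -0.7, -0.9]
opening: 0.0917
grip_force: 0.0
```

Call:
arm_command(moves=[[[0.038, -0.03, 0], [0, 0, 0], 0.0918], [[0.076, -0.06, 0], [0, 0, 0], 0.0918], [[0.114, -0.09, 0], [0, 0, 0], 0.0918], [[0.15, -0.12, 0], [0, 0, 0], 0.0918], [[0.188, -0.15, 0], [0, 0, 0], 0.0918]])

```text
time: 1.1
tool_pos: [0.4065, -0.1072, 0.3261]
tool_rot: [-3.141, 0.001, 0.451]
contact_force: [0.9, -1.1, 0.2]
opening: 0.0919
grip_force: 0.0
```

Call:
arm_command(moves=[[[0.038, -0.03, 0], [0, 0, 0], 0.0918], [[0.076, -0.06, 0], [0, 0, 0], 0.0918], [[0.114, -0.09, 0], [0, 0, 0], 0.0918], [[0.15, -0.12, 0], [0, 0, 0], 0.0918], [[0.188, -0.15, 0], [0, 0, 0], 0.0918]])

```text
time: 1.6
tool_pos: [0.5104, 0.1101, 0.3258]
tool_rot: [3.141, 0.001, 0.452]
contact_force: [0.5, 0.8, 0.9]
opening: 0.0916
grip_force: 0.0
```

```bash
cat > p.py <<'E'
import sys;from h import *
from scipy.spatial.transform import Rotation as Ro
# p.py x y z yaw tilt(+ = mouth down): shift and turn, in tool axes, from the present pose
def tgt(yaw,tilt):return Ro.from_euler("xyz",[np.pi,0,yaw])*Ro.from_rotvec([0,tilt,0])
s=robot.observe();R=Ro.from_euler("xyz",s["tool_rot"])
x,y,z,yaw,ti=map(float,sys.argv[1:6])
print("t",round(s["time"],2),"pos",np.round(s["tool_pos"],4),"shift",R.inv().apply(np.array([x,y,z])-s["tool_pos"]).round(4),"turn",(R.inv()*tgt(yaw,ti)).as_rotvec().round(3),"F",np.round(s["contact_force"],1),"op",round(s["opening"],4))
E
python3 p.py .593 .298 .12 .05 0
```

```text
t 1.6 pos [0.5104 0.1101 0.3258] shift [ 0.1566 -0.133   0.2056] turn [0.    0.001 0.402] F [0.5 0.8 0.9] op 0.0916
```

Call:
arm_command(moves=[[[0.03, -0.026, 0.02], [0, 0, 0.1], 0.0918], [[0.063, -0.053, 0.04], [0, 0, 0.2], 0.0918], [[0.095, -0.08, 0.06], [0, 0, 0.3], 0.0918], [[0.128, -0.107, 0.08], [0, 0, 0.4], 0.0918], [[0.157, -0.133, 0.1], [0, 0, 0.402], 0.0918]])

```text
time: 2.1
tool_pos: [0.5937, 0.298, 0.2243]
tool_rot: [3.141, 0.001, 0.047]
contact_force: [0.7, -1.3, -0.5]
opening: 0.0916
grip_force: 0.0
```

Call:
arm_command(moves=[[[0, 0, 0.04], [0, 0, 0], 0.0918], [[0, 0, 0.08], [0, 0, 0], 0.0918], [[0, 0, 0.1], [0, 0, 0], 0.0918], [[0, 0, 0.11], [0, 0, 0], 0.0918], [[0, 0, 0.11], [0, 0, 0], 0.0918]])

```text
time: 2.6
tool_pos: [0.5925, 0.2961, 0.1147]
tool_rot: [3.14, 0.003, 0.05]
contact_force: [0.3, 0.3, 0.1]
opening: 0.0917
grip_force: 0.0
```

```bash
python3 p.py .593 .298 .047 .05 0
python3 - <<'E'
from h import *
im=robot.read_camera("side")[:,:,::-1];cv2.imwrite("pics/s1.png",cv2.resize(im[60:260,130:330],None,fx=3,fy=3))
E
```

```text
t 2.6 pos [0.5925 0.2961 0.1147] shift [ 0.0008 -0.002   0.0677] turn [ 0.001  0.003 -0.   ] F [0.3 0.3 0.1] op 0.0917
```

View pics/s1.png

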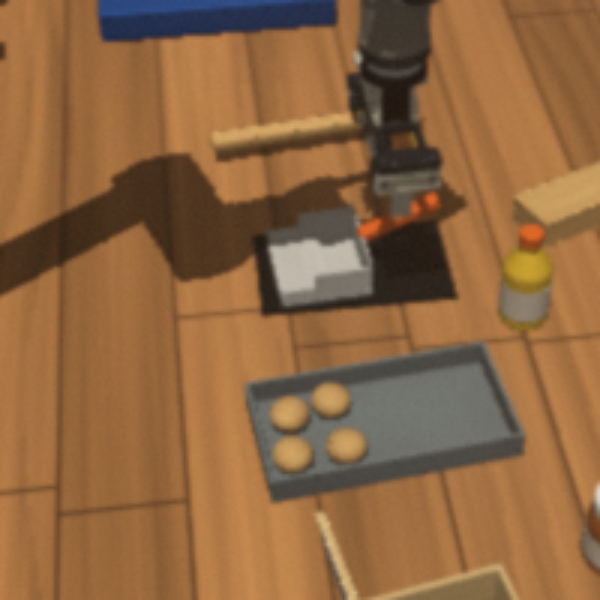

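The picture shows the open fingers at (402,200) straddling the orange handle (360–435, 200–230), with the pan still on the mat. I'll descend and grip.

Call:
arm_command(moves=[[[0.001, -0.001, 0.03], [0, 0, 0], 0.0918], [[0.001, -0.001, 0.05], [0, 0, 0], 0.0918], [[0.001, -0.001, 0.06], [0, 0, 0], 0.0918], [[0.001, -0.001, 0.067], [0, 0, 0], 0.0918], [[0.001, -0.001, 0.067], [0, 0, 0], 0.06]])

```text
time: 3.15
tool_pos: [0.5943, 0.2977, 0.0501]
tool_rot: [-3.142, -0.001, 0.05]
contact_force: [-0.2, -0.2, -0.7]
opening: 0.0875
grip_force: 0.0
```

Call:
arm_command(moves=[[[0, 0, 0], [0, 0, 0], 0.03], [[0, 0, 0], [0, 0, 0], 0], [[0, 0, 0], [0, 0, 0], 0], [[0, 0, 0], [0, 0, 0], 0], [[0, 0, 0], [0, 0, 0], 0]], squeeze=60)

```text
time: 3.65
tool_pos: [0.5941, 0.2977, 0.0499]
tool_rot: [-3.142, -0.0, 0.05]
contact_force: [0.5, 0.7, 0.2]
opening: 0.0484
grip_force: 0.0
```

Call:
arm_command(moves=[[[0, 0, 0], [0, 0, 0], 0], [[0, 0, -0.02], [0, 0, 0], 0], [[0, 0, -0.05], [0, 0, 0], 0], [[0, 0, -0.09], [0, 0, 0], 0], [[0, 0, -0.13], [0, 0, 0], 0]])

```text
time: 4.15
tool_pos: [0.5936, 0.2975, 0.1807]
tool_rot: [3.141, 0.001, 0.05]
contact_force: [0.8, 0.2, 0.3]
opening: 0.0083
grip_force: 0.0
```

```bash
python3 p.py .691 .0385 .19 .097 0
python3 - <<'E'
from h import *
a=robot.read_camera("side")[:,:,::-1];b=robot.read_camera("top")[:,:,::-1]
cv2.imwrite("pics/s2.png",np.hstack([cv2.resize(a[60:260,180:320],(420,600)),cv2.resize(b[130:250,145:221],(380,600))]))
E
```

```text
t 4.15 pos [0.5936 0.2975 0.1807] shift [ 0.0844  0.2636 -0.0093] turn [ 0.     0.001 -0.047] F [0.8 0.2 0.3] op 0.0083
```

View pics/s2.png

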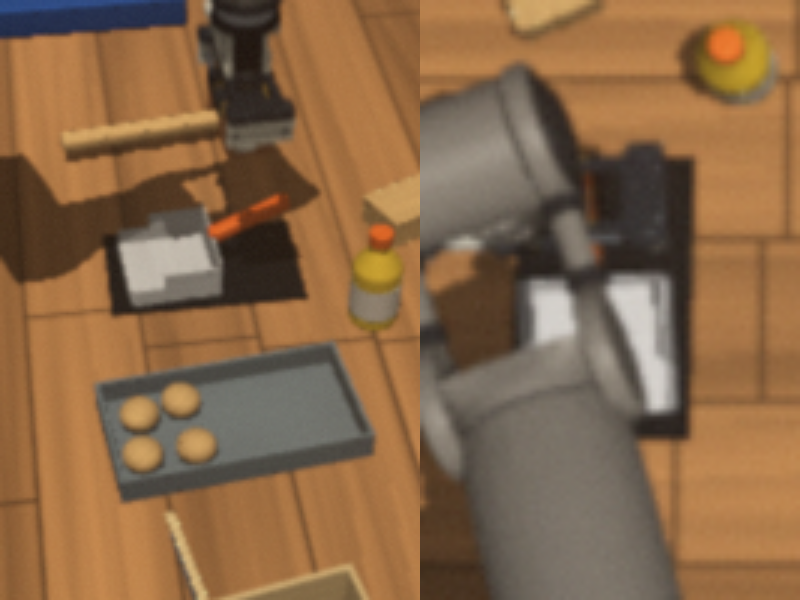

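The fingers are slow (about 0.08 m/s) and had not closed before the lift. The scoop is still on the mat, undisturbed, with its handle at (250,215). I'll reopen to 50 mm, go down and allow more closing time.

Call:
arm_command(moves=[[[0, 0, 0], [0, 0, 0], 0.055], [[0, 0, 0.02], [0, 0, 0], 0.055], [[0, 0, 0.04], [0, 0, 0], 0.055], [[0, 0, 0.05], [0, 0, 0], 0.055], [[0, 0, 0.06], [0, 0, 0], 0.055]])

```text
time: 4.75
tool_pos: [0.5933, 0.2974, 0.1177]
tool_rot: [3.141, 0.003, 0.05]
contact_force: [0.1, 0.1, 0.8]
opening: 0.0374
grip_force: 0.0
```

Call:
arm_command(moves=[[[0, 0, 0.03], [0, 0, 0], 0.055], [[0, 0, 0.055], [0, 0, 0], 0.055], [[0, 0, 0.074], [0, 0, 0], 0.055], [[0, 0, 0.074], [0, 0, 0], 0], [[0, 0, 0.074], [0, 0, 0], 0]])

```text
time: 5.25
tool_pos: [0.5942, 0.2977, 0.0458]
tool_rot: [3.141, 0.0, 0.05]
contact_force: [0.0, -0.0, 0.1]
opening: 0.0435
grip_force: 0.0
```

Call:
arm_command(moves=[[[0, 0, 0], [0, 0, 0], 0], [[0, 0, 0], [0, 0, 0], 0], [[0, 0, 0], [0, 0, 0], 0], [[0, 0, 0], [0, 0, 0], 0], [[0, 0, 0], [0, 0, 0], 0]], squeeze=60)

```text
time: 5.75
tool_pos: [0.5948, 0.2982, 0.0469]
tool_rot: [-3.141, -0.003, 0.05]
contact_force: [0.4, 1.4, 5.3]
opening: 0.0193
grip_force: 59.7
```

Call:
arm_command(moves=[[[0, 0, -0.01], [0, 0, 0], 0], [[0, 0, -0.04], [0, 0, 0], 0], [[0, 0, -0.08], [0, 0, 0], 0], [[0, 0, -0.12], [0, 0, 0], 0], [[0, 0, -0.15], [0, 0, 0], 0]])

```text
time: 6.25
tool_pos: [0.5939, 0.2975, 0.1981]
tool_rot: [3.141, -0.001, 0.05]
contact_force: [0.8, 0.9, -2.7]
opening: 0.0195
grip_force: 59.7
```

```bash
python3 p.py .69 .0385 .195 .097 0
python3 - <<'E'
from h import *
a=robot.read_camera("side")[:,:,::-1]
cv2.imwrite("pics/s3.png",cv2.resize(a[60:260,180:320],(420,600)))
E
```

```text
t 6.25 pos [0.5939 0.2975 0.1981] shift [0.0831 0.2634 0.0033] turn [ 0.    -0.001 -0.047] F [ 0.8  0.9 -2.7] op 0.0195
```

View pics/s3.png

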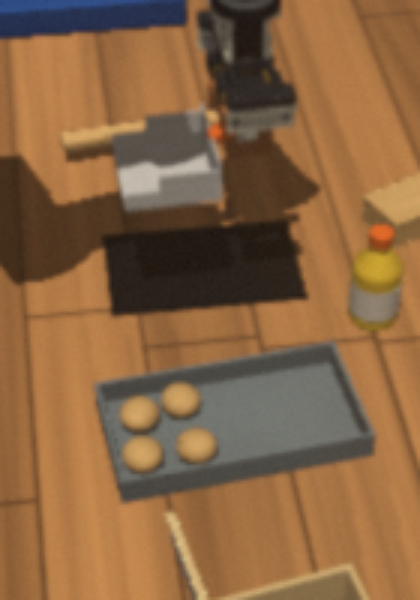

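The scoop is held and lifted, about level: its pan is at (165,175) above the bare mat at (205,265). Next, over the tray.

Call:
arm_command(moves=[[[0.013, 0.044, 0], [0, 0, -0.01], 0], [[0.026, 0.088, 0], [0, 0, -0.02], 0], [[0.04, 0.132, 0], [0, 0, -0.03], 0], [[0.054, 0.176, 0], [0, 0, -0.04], 0], [[0.068, 0.22, 0], [0, 0, -0.047], 0]])

```text
time: 6.8
tool_pos: [0.6725, 0.0794, 0.1948]
tool_rot: [3.141, 0.002, 0.097]
contact_force: [0.3, 0.9, -3.8]
opening: 0.0196
grip_force: 59.7
```

Call:
arm_command(moves=[[[0.0155, 0.045, 0.02], [0, 0, 0], 0], [[0.0155, 0.045, 0.05], [0, 0, 0], 0], [[0.0155, 0.045, 0.07], [0, 0, 0], 0], [[0.0155, 0.045, 0.085], [0, 0, 0], 0], [[0.0155, 0.045, 0.085], [0, 0, 0], 0]])

```text
time: 7.3
tool_pos: [0.6903, 0.0378, 0.1067]
tool_rot: [-3.141, 0.008, 0.096]
contact_force: [-1.5, -0.4, -2.8]
opening: 0.0196
grip_force: 59.7
```

```bash
python3 p.py .691 .0385 .06 .097 0
python3 - <<'E'
from h import *
a=robot.read_camera("side")[:,:,::-1];b=robot.read_camera("top")[:,:,::-1]
cv2.imwrite("pics/s4.png",np.hstack([cv2.resize(a[100:240,195:325],(520,560)),cv2.resize(b[140:235,215:277],(280,560)[0:2])]))
E
```

```text
t 7.3 pos [0.6903 0.0378 0.1067] shift [ 0.0012 -0.0006  0.0467] turn [-0.001  0.008 -0.001] F [-1.5 -0.4 -2.8] op 0.0196
```

View pics/s4.png

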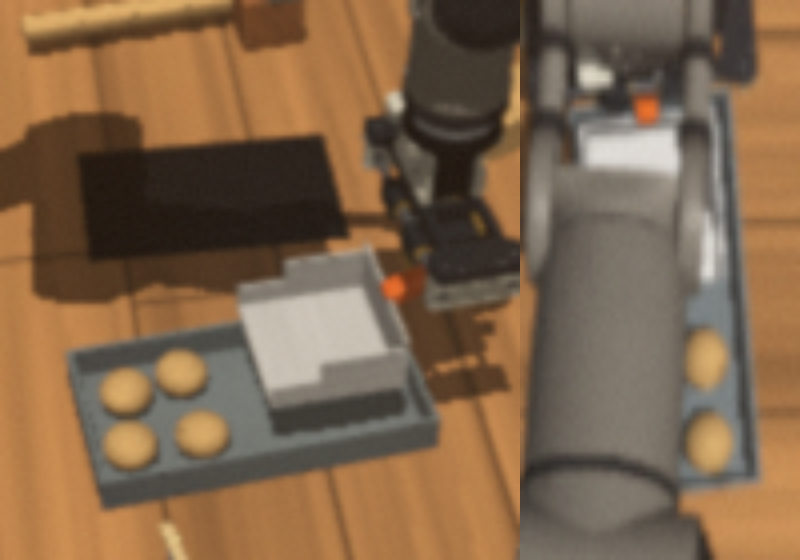

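The pan hangs over the empty far half. Its lip, at (240–275, 295–400), is clear of the feet at (100–230, 345–470). I'll lower it with a slight mouth-down tilt.

Call:
arm_command(moves=[[[0.001, 0, 0.02], [0, 0.01, 0], 0], [[0.001, 0, 0.04], [0, 0.02, 0], 0], [[0.001, 0, 0.048], [0, 0.02, 0], 0], [[0.001, 0, 0.051], [0, 0.02, 0], 0], [[0.001, 0, 0.053], [0, 0.02, 0], 0]])

```text
time: 7.9
tool_pos: [0.6943, 0.0382, 0.0588]
tool_rot: [3.141, -0.022, 0.097]
contact_force: [0.2, -0.4, -2.9]
opening: 0.0195
grip_force: 59.7
```

Call:
arm_command(moves=[[[0, 0, 0], [0, 0, 0], 0], [[0, 0, 0], [0, 0, 0], 0], [[0, 0, 0.001], [0, 0, 0], 0], [[0, 0, 0.002], [0, 0, 0], 0], [[0, 0, 0.002], [0, 0, 0], 0]])

```text
time: 8.4
tool_pos: [0.6936, 0.0381, 0.0556]
tool_rot: [3.142, -0.02, 0.097]
contact_force: [-0.4, 0.4, -3.0]
opening: 0.0193
grip_force: 59.7
```

Call:
arm_command(moves=[[[0, 0, 0.001], [0, 0, 0], 0], [[0, 0, 0.002], [0, 0, 0], 0], [[0, 0, 0.003], [0, 0, 0], 0], [[0, 0, 0.004], [0, 0, 0], 0], [[0, 0, 0.004], [0, 0, 0], 0]])

```text
time: 8.9
tool_pos: [0.6938, 0.0381, 0.0518]
tool_rot: [3.141, -0.02, 0.097]
contact_force: [1.2, 0.0, -1.5]
opening: 0.0197
grip_force: 59.7
```

Call:
arm_command(moves=[[[0, 0, 0.001], [0, 0, 0], 0], [[0, 0, 0.0015], [0, 0, 0], 0], [[0, 0, 0.0015], [0, 0, 0], 0], [[0, 0, 0.0015], [0, 0, 0], 0], [[0, 0, 0.0015], [0, 0, 0], 0]])

```text
time: 9.4
tool_pos: [0.694, 0.0381, 0.0505]
tool_rot: [3.141, -0.021, 0.097]
contact_force: [1.6, -0.7, 1.2]
opening: 0.0195
grip_force: 59.7
```

Call:
arm_command(moves=[[[-0.008, 0, -0.0002], [0, 0, 0], 0], [[-0.018, 0, -0.0004], [0, 0, 0], 0], [[-0.028, 0, -0.0006], [0, 0, 0], 0], [[-0.038, 0, -0.0008], [0, 0, 0], 0], [[-0.046, 0, -0.0009], [0, 0, 0], 0]])

```text
time: 9.9
tool_pos: [0.647, 0.0337, 0.0503]
tool_rot: [-3.142, -0.02, 0.097]
contact_force: [2.7, 0.2, 0.6]
opening: 0.0199
grip_force: 59.7
```

Call:
arm_command(moves=[[[-0.008, 0, -0.0002], [0, 0, 0], 0], [[-0.016, 0, -0.0003], [0, 0, 0], 0], [[-0.024, 0, -0.0005], [0, 0, 0], 0], [[-0.032, 0, -0.0006], [0, 0, 0], 0], [[-0.04, 0, -0.0008], [0, 0, 0], 0]])

```text
time: 10.4
tool_pos: [0.6075, 0.0298, 0.0502]
tool_rot: [3.142, -0.02, 0.097]
contact_force: [2.4, 0.2, 1.7]
opening: 0.0198
grip_force: 59.7
```

```bash
python3 p.py .55 .03 .0505 .097 0
python3 - <<'E'
from h import *
a=robot.read_camera("side")[:,:,::-1]
cv2.imwrite("pics/s5.png",cv2.resize(a[140:240,195:325],(780,600)))
E
```

```text
t 10.4 pos [0.6075 0.0298 0.0502] shift [-0.0572 -0.0057 -0.0014] turn [ 0.   -0.02 -0.  ] F [2.4 0.2 1.7] op 0.0198
```

View pics/s5.png

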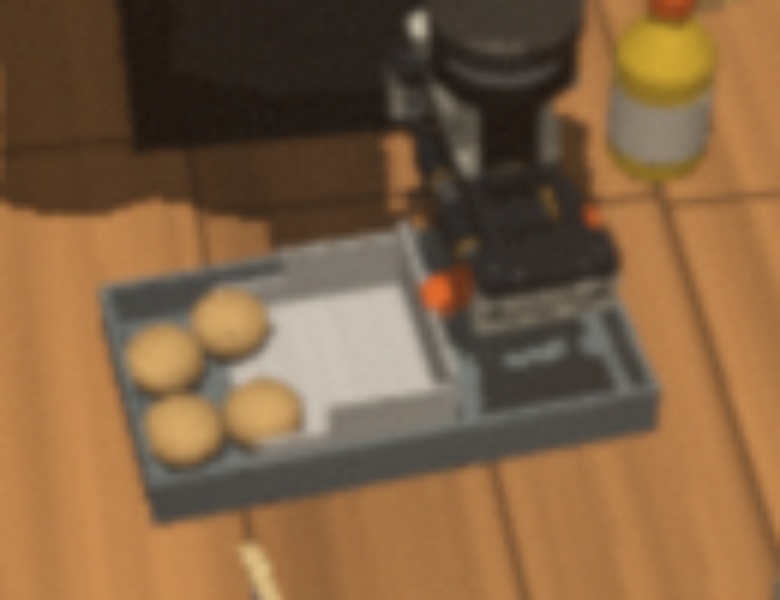

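It's working: the rear two feet at (230,322) and (262,412) are already at or on the lip, with the front two ahead of them. I'll keep pushing.

Call:
arm_command(moves=[[[-0.006, 0, -0.0001], [0, 0, 0], 0], [[-0.013, 0, -0.0003], [0, 0, 0], 0], [[-0.02, 0, -0.0004], [0, 0, 0], 0], [[-0.027, 0, -0.0006], [0, 0, 0], 0], [[-0.034, 0, -0.0007], [0, 0, 0], 0]])

```text
time: 10.95
tool_pos: [0.574, 0.0265, 0.0504]
tool_rot: [3.141, -0.021, 0.097]
contact_force: [2.6, 0.3, 2.2]
opening: 0.0194
grip_force: 59.7
```

Call:
arm_command(moves=[[[-0.004, 0, -0.0001], [0, 0, 0], 0], [[-0.008, 0, -0.0002], [0, 0, 0], 0], [[-0.012, 0, -0.0003], [0, 0, 0], 0], [[-0.016, 0, -0.0004], [0, 0, 0], 0], [[-0.016, 0, -0.0004], [0, 0, 0], 0]])

```text
time: 11.45
tool_pos: [0.5574, 0.025, 0.0501]
tool_rot: [-3.142, -0.019, 0.097]
contact_force: [1.2, 0.8, 1.1]
opening: 0.0194
grip_force: 59.7
```

```bash
python3 p.py .55 .03 .0505 .097 0
python3 - <<'E'
from h import *
a=robot.read_camera("side")[:,:,::-1]
cv2.imwrite("pics/s6.png",cv2.resize(a[140:240,195:325],(780,600)))
E
```

```text
t 11.45 pos [0.5574 0.025  0.0501] shift [-0.0069 -0.0057 -0.0005] turn [-0.    -0.019 -0.   ] F [1.2 0.8 1.1] op 0.0194
```

View pics/s6.png

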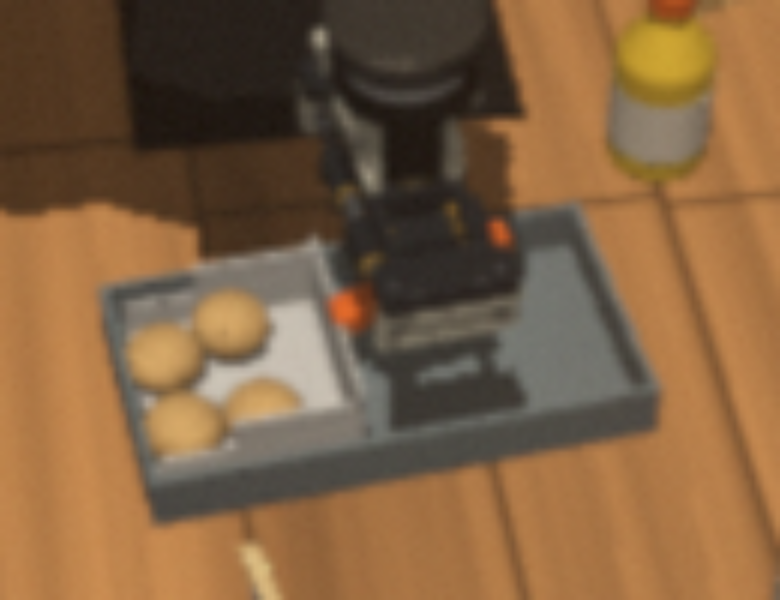

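All four feet sit over the pan now, and the lip is about 6 mm from the end wall. I'll press up to the wall.

Call:
arm_command(moves=[[[-0.002, 0, 0], [0, 0, 0], 0], [[-0.004, 0, -0.0001], [0, 0, 0], 0], [[-0.0055, 0, -0.0001], [0, 0, 0], 0], [[-0.0065, 0, -0.0001], [0, 0, 0], 0], [[-0.0065, 0, -0.0001], [0, 0, 0], 0]])

```text
time: 12.0
tool_pos: [0.5528, 0.0245, 0.0507]
tool_rot: [3.141, -0.022, 0.097]
contact_force: [4.5, 0.4, 1.7]
opening: 0.0195
grip_force: 59.7
```

Call:
arm_command(moves=[[[-0.001, 0, 0], [0, 0, 0], 0], [[-0.002, 0, 0], [0, 0, 0], 0], [[-0.003, 0, 0], [0, 0, 0], 0], [[-0.003, 0, 0], [0, 0, 0], 0], [[-0.003, 0, 0], [0, 0, 0], 0]])

```text
time: 12.5
tool_pos: [0.5524, 0.0245, 0.0517]
tool_rot: [3.141, -0.028, 0.097]
contact_force: [9.8, 3.5, 3.5]
opening: 0.0196
grip_force: 59.7
```

The lip is at the wall. Next I tilt the mouth up while easing back, then lift.

Call:
arm_command(moves=[[[0.003, 0, 0], [0, -0.05, 0], 0], [[0.004, 0, 0], [0, -0.12, 0], 0], [[0.006, 0, 0], [0, -0.2, 0], 0], [[0.008, 0, -0.002], [0, -0.28, 0], 0], [[0.009, 0, -0.005], [0, -0.36, 0], 0]])

```text
time: 13.0
tool_pos: [0.557, 0.0249, 0.0546]
tool_rot: [3.142, 0.345, 0.097]
contact_force: [0.6, -0.2, -4.6]
opening: 0.0195
grip_force: 60.0
```

```bash
python3 p.py .56 .025 .2 .097 -.35
python3 - <<'E'
from h import *
a=robot.read_camera("side")[:,:,::-1]
cv2.imwrite("pics/s7.png",cv2.resize(a[140:240,195:325],(780,600)))
E
```

```text
t 13.0 pos [0.557  0.0249 0.0546] shift [-0.0463  0.0002 -0.1378] turn [ 0.    -0.005 -0.   ] F [ 0.6 -0.2 -4.6] op 0.0195
```

View pics/s7.png

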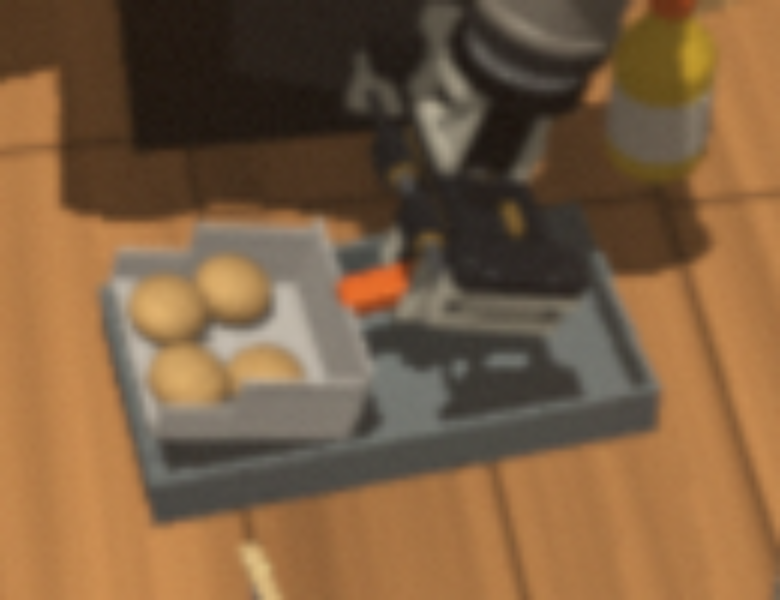

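All four feet are in the pan, at (165,308), (232,290), (188,375) and (265,365), and it is tilted back off the floor. That was picture 11, one over the limit of 10, so the rest is done by numbers only. Lifting now.

Call:
arm_command(moves=[[[-0.007, 0, -0.019], [0, 0, 0], 0], [[-0.02, 0, -0.055], [0, 0, 0], 0], [[-0.034, 0, -0.094], [0, 0, 0], 0], [[-0.048, 0, -0.132], [0, 0, 0], 0], [[-0.0634, 0, -0.174], [0, 0, 0], 0]])

```text
time: 13.55
tool_pos: [0.5549, 0.0248, 0.2406]
tool_rot: [-3.141, 0.342, 0.097]
contact_force: [1.0, 0.8, -5.2]
opening: 0.0195
grip_force: 60.0
```

```bash
python3 p.py .618 -.14 .24 .127 -.3;python3 p.py .678 -.313 .24 .157 -.2
```

```text
t 13.55 pos [0.5549 0.0248 0.2406] shift [ 0.0443  0.1701 -0.0152] turn [-0.01   0.042 -0.028] F [ 1.   0.8 -5.2] op 0.0195
t 13.55 pos [0.5549 0.0248 0.2406] shift [ 0.0848  0.3481 -0.0297] turn [-0.016  0.142 -0.058] F [ 1.   0.8 -5.2] op 0.0195
```

Call:
arm_command(moves=[[[0.005, 0.02, -0.002], [0, 0, -0.005], 0], [[0.014, 0.055, -0.005], [0, 0, -0.01], 0], [[0.024, 0.092, -0.008], [0, 0.01, -0.015], 0], [[0.034, 0.131, -0.012], [-0.005, 0.025, -0.022], 0], [[0.044, 0.17, -0.015], [-0.01, 0.042, -0.028], 0]])

```text
time: 14.05
tool_pos: [0.6186, -0.1412, 0.2387]
tool_rot: [3.142, 0.299, 0.128]
contact_force: [0.0, -0.4, -3.8]
opening: 0.0196
grip_force: 60.0
```

```bash
python3 p.py .678 -.313 .24 .157 -.2
```

```text
t 14.05 pos [ 0.6186 -0.1412  0.2387] shift [ 0.0351  0.178  -0.0121] turn [-0.007  0.099 -0.029] F [ 0.  -0.4 -3.8] op 0.0196
```

Call:
arm_command(moves=[[[0.007, 0.036, -0.002], [-0.001, 0.01, -0.006], 0], [[0.014, 0.073, -0.005], [-0.002, 0.03, -0.012], 0], [[0.022, 0.11, -0.007], [-0.004, 0.05, -0.018], 0], [[0.029, 0.145, -0.01], [-0.006, 0.08, -0.024], 0], [[0.035, 0.178, -0.012], [-0.007, 0.1, -0.029], 0]])

```text
time: 14.55
tool_pos: [0.6776, -0.3133, 0.2399]
tool_rot: [-3.141, 0.199, 0.157]
contact_force: [0.6, 0.2, -3.8]
opening: 0.0196
grip_force: 60.0
```

```bash
for a in "0 .15" ".3 .178"; do set -- $a; python3 p.py .678 -.313 $2 .157 $1; done; python3 p.py .629 -.321 .231 .157 .9
python3 - <<'E'
from h import *
s=robot.observe();print(np.round(s["qpos"],2))
E
```

```text
t 14.55 pos [ 0.6776 -0.3133  0.2399] shift [ 0.0182 -0.0001  0.088 ] turn [-0.001  0.199 -0.   ] F [ 0.6  0.2 -3.8] op 0.0196
t 14.55 pos [ 0.6776 -0.3133  0.2399] shift [ 0.0126 -0.0002  0.0606] turn [-0.001  0.499 -0.   ] F [ 0.6  0.2 -3.8] op 0.0196
t 14.55 pos [ 0.6776 -0.3133  0.2399] shift [-0.0465  0.0001  0.0184] turn [-1.000e-03  1.099e+00 -1.000e-03] F [ 0.6  0.2 -3.8] op 0.0196
[-0.49  0.96  0.38 -0.13  1.95  0.89]
```

Call:
arm_command(moves=[[[0.004, 0, 0.02], [0, 0.03, 0], 0], [[0.009, 0, 0.044], [0, 0.07, 0], 0], [[0.014, 0, 0.068], [0, 0.11, 0], 0], [[0.018, 0, 0.086], [0, 0.16, 0], 0], [[0.018, 0, 0.088], [0, 0.2, 0], 0]])

```text
time: 15.05
tool_pos: [0.6755, -0.3104, 0.1458]
tool_rot: [-3.136, 0.003, 0.156]
contact_force: [-0.0, 1.0, -4.9]
opening: 0.0194
grip_force: 60.0
```

Call:
arm_command(moves=[[[0, 0, -0.006], [0, 0.08, 0], 0], [[0, 0, -0.012], [0, 0.16, 0], 0], [[0, 0, -0.018], [0, 0.24, 0], 0], [[0, 0, -0.024], [0, 0.31, 0], 0], [[-0.004, 0, -0.03], [0, 0.38, 0], 0]])

```text
time: 15.55
tool_pos: [0.6728, -0.3116, 0.18]
tool_rot: [-3.14, -0.382, 0.156]
contact_force: [-0.0, 0.4, -4.5]
opening: 0.0198
grip_force: 60.0
```

```bash
python3 p.py .629 -.321 .231 .157 .9
```

```text
t 15.55 pos [ 0.6728 -0.3116  0.18  ] shift [-0.0225  0.0024 -0.064 ] turn [-0.001  0.518 -0.001] F [-0.   0.4 -4.5] op 0.0198
```

Call:
arm_command(moves=[[[-0.004, 0, -0.012], [0, 0.1, 0], 0], [[-0.008, 0.001, -0.025], [0, 0.2, 0], 0], [[-0.013, 0.001, -0.038], [0, 0.31, 0], 0], [[-0.018, 0.002, -0.051], [0, 0.42, 0], 0], [[-0.022, 0.002, -0.064], [0, 0.52, 0], 0]])

```text
time: 16.05
tool_pos: [0.6287, -0.3208, 0.2316]
tool_rot: [-3.141, -0.903, 0.154]
contact_force: [0.5, 1.6, -3.4]
opening: 0.0197
grip_force: 60.0
```

Call:
arm_command(moves=[[[0, 0, 0], [0, 0, 0], 0], [[0, 0, 0], [0, 0.05, 0], 0], [[0, 0, 0], [0, 0.1, 0], 0], [[0, 0, 0], [0, 0.1, 0], 0], [[0, 0, 0], [0, 0.1, 0], 0]])

```text
time: 16.55
tool_pos: [0.6307, -0.3208, 0.2318]
tool_rot: [-3.14, -0.998, 0.156]
contact_force: [0.8, -0.4, -3.2]
opening: 0.0197
grip_force: 60.0
```

```bash
python3 p.py .629 -.321 .26 .157 .0
python3 - <<'E'
from h import *
# feet colour blobs inside box / anywhere around; reference hue from the tray feet
for n in("top","side"):
    im=robot.read_camera(n)[:,:,::-1].copy();cv2.imwrite(f"pics/d_{n}.png",im);H,S,V=cv2.split(hsv(im))
    ref=hsv(cv2.imread(f"pics/{n}0.png"))
    k=((H>=13)&(H<=19)&(S>105)&(V>185)).astype(np.uint8)
    roi=(215,150,375,230) if n=="top" else (195,165,345,345)
    print(n,[(int(b[0]),b[1].round().tolist()) for b in blobs(k,roi,15)])
E
```

```text
t 16.55 pos [ 0.6307 -0.3208  0.2318] shift [ 0.0228 -0.0001 -0.0167] turn [-0.001 -0.998 -0.001] F [ 0.8 -0.4 -3.2] op 0.0197
top [(754, [273.0, 154.0]), (35, [215.0, 167.0]), (132, [281.0, 163.0]), (146, [365.0, 164.0]), (39, [273.0, 174.0]), (42, [274.0, 180.0]), (142, [367.0, 194.0]), (33, [331.0, 196.0]), (48, [279.0, 215.0]), (400, [332.0, 223.0]), (41, [292.0, 225.0]), (122, [248.0, 226.0])]
side [(145, [276.0, 169.0]), (19, [296.0, 169.0]), (32, [320.0, 168.0]), (24, [328.0, 167.0]), (20, [337.0, 166.0]), (15, [200.0, 167.0]), (18, [223.0, 168.0]), (80, [341.0, 180.0]), (309, [305.0, 195.0]), (304, [319.0, 201.0]), (484, [333.0, 197.0]), (15, [338.0, 184.0]), (15, [343.0, 196.0]), (20, [231.0, 245.0]), (78, [216.0, 253.0]), (2452, [219.0, 310.0]), (122, [340.0, 266.0]), (60, [274.0, 275.0]), (22, [256.0, 277.0]), (57, [328.0, 280.0]), (661, [287.0, 300.0]), (143, [268.0, 288.0]), (260, [246.0, 321.0]), (306, [324.0, 331.0]), (144, [309.0, 331.0]), (69, [299.0, 328.0]), (338, [282.0, 336.0]), (34, [266.0, 336.0])]
```

Call:
arm_command(moves=[[[0.015, 0, -0.005], [0, -0.05, 0], 0], [[0.035, 0, -0.012], [0, -0.15, 0], 0], [[0.055, 0, -0.018], [0, -0.28, 0], 0], [[0.07, 0, -0.024], [0, -0.42, 0], 0], [[0.078, 0, -0.026], [0, -0.56, 0], 0]])

```text
time: 17.15
tool_pos: [0.6501, -0.3189, 0.3152]
tool_rot: [3.139, -0.49, 0.155]
contact_force: [1.9, 1.3, -4.0]
opening: 0.0194
grip_force: 60.0
```

```bash
python3 p.py .66 -.22 .31 .157 .0
```

```text
t 17.15 pos [ 0.6501 -0.3189  0.3152] shift [ 0.0197 -0.0962  0.0162] turn [ 0.003 -0.49  -0.002] F [ 1.9  1.3 -4. ] op 0.0194
```

Call:
arm_command(moves=[[[0.002, -0.02, 0], [0, -0.1, 0], 0], [[0.006, -0.04, 0.004], [0, -0.2, 0], 0], [[0.01, -0.06, 0.008], [0, -0.3, 0], 0], [[0.015, -0.08, 0.012], [0, -0.4, 0], 0], [[0.02, -0.096, 0.016], [0, -0.44, 0], 0]])

```text
time: 17.65
tool_pos: [0.6617, -0.2173, 0.3086]
tool_rot: [3.141, -0.053, 0.159]
contact_force: [0.3, 0.0, -3.0]
opening: 0.0197
grip_force: 60.0
```

```bash
python3 p.py .6 .298 .25 .05 .0
```

```text
t 17.65 pos [ 0.6617 -0.2173  0.3086] shift [ 0.0175 -0.5186  0.0592] turn [-0.002 -0.053  0.109] F [ 0.3  0.  -3. ] op 0.0197
```

Call:
arm_command(moves=[[[0.002, -0.045, 0], [0, -0.053, 0.02], 0], [[0.004, -0.09, 0], [0, -0.053, 0.04], 0], [[0.006, -0.138, 0.005], [0, -0.053, 0.06], 0], [[0.007, -0.185, 0.01], [0, -0.053, 0.08], 0], [[0.008, -0.233, 0.015], [0, -0.053, 0.109], 0]])

```text
time: 18.15
tool_pos: [0.6322, 0.0142, 0.2943]
tool_rot: [-3.139, -0.004, 0.047]
contact_force: [1.2, 1.0, -3.5]
opening: 0.0194
grip_force: 60.0
```

```bash
python3 p.py .5948 .298 .15 .05 .0;  python3 - <<'E'
from h import *
for n in("top","side"):
    im=robot.read_camera(n)[:,:,::-1].copy();cv2.imwrite(f"pics/e_{n}.png",im);o=cv2.imread(f"pics/{n}0.png")
    d=cv2.absdiff(im,o).max(2)
    box=np.array([px(n,[.559+a*.987-b*.159,-.332+a*.159+b*.987,.012]) for a,b in((.06,.075),(.06,-.075),(-.06,-.075),(-.06,.075))]).astype(np.int32)
    m=np.zeros(d.shape,np.uint8);cv2.fillConvexPoly(m,box,1)
    H,S,V=cv2.split(hsv(im));k=((d>22)&(m>0)).astype(np.uint8)
    print(n,"box diff",[(int(b[0]),b[1].round(1).tolist(),pl(n,b[1],.02)[:2].round(3).tolist()) for b in blobs(k,(0,0,512,384),12)])
    if n=="side":
        r=(225,180,285,222)
    else: r=(222,150,272,226)
    x0,y0,x1,y1=r;kk=((H<25)&(S>90)&(V>120)).astype(np.uint8)
    print("tray",[(int(b[0]),b[1].round(1).tolist()) for b in blobs(kk,r,10)])
    # ascii V of S channel in box
    ys=np.where(m.any(1))[0];xs=np.where(m.any(0))[0]
    print("\n".join("".join("#" if (m[y,x] and d[y,x]>22) else ("." if m[y,x] else " ") for x in range(xs[0],xs[-1]+1)) for y in range(ys[0],ys[-1]+1)))
E
```

```text
t 18.15 pos [0.6322 0.0142 0.2943] shift [-0.0245 -0.2849  0.1451] turn [-0.003 -0.004 -0.003] F [ 1.2  1.  -3.5] op 0.0194
top box diff [(64, [342.2, 172.4], [0.612, -0.379]), (304, [329.2, 192.3], [0.529, -0.324])]
tray [(25, [248.8, 167.2]), (310, [268.4, 197.0])]
                                 ###     
                           ..#######     
                     ........#######     
               .............######.##    
         ...................######.##    
   .........................######.##    
.............................########    
.............................######.#    
...............................####.#    
 ...............................###...   
 .....................................   
 .....................................   
 .....................................   
 .....................................   
 ......................................  
  .....................................  
  ..#######............................  
  .#########...........................  
  .##########..........................  
  .##########.....................
[... 3579 characters left out ...]
.........
             ..###########................................  
             ...##########............................      
              ..#########..........................         
              ...#####.........................             
              ...##.........................                
               .........................                    
               ......................                       
                .................                           
                ..............                              
                ..........                                  
                 ......                                     
                 ..
```

All four feet are in the box: one lies alone at (0.61,-0.38) and three are near the hinge side. None are left in the tray. Now the scoop goes back to the mat.

Call:
arm_command(moves=[[[-0.004, -0.046, 0], [0, 0, 0], 0], [[-0.008, -0.092, 0.01], [0, 0, 0], 0], [[-0.012, -0.14, 0.02], [0, 0, 0], 0], [[-0.016, -0.186, 0.03], [0, 0, 0], 0], [[-0.02, -0.23, 0.04], [0, 0, 0], 0]])

```text
time: 18.75
tool_pos: [0.6009, 0.243, 0.2551]
tool_rot: [-3.138, -0.004, 0.049]
contact_force: [0.6, -0.5, -3.1]
opening: 0.0195
grip_force: 60.0
```

Call:
arm_command(moves=[[[-0.003, -0.03, 0.02], [0, 0, 0], 0], [[-0.0045, -0.055, 0.05], [0, 0, 0], 0], [[-0.0045, -0.055, 0.09], [0, 0, 0], 0], [[-0.0045, -0.055, 0.125], [0, 0, 0], 0], [[-0.0045, -0.055, 0.14], [0, 0, 0], 0]])

```text
time: 19.25
tool_pos: [0.5925, 0.2961, 0.1112]
tool_rot: [-3.14, 0.002, 0.05]
contact_force: [0.5, -0.1, -3.5]
opening: 0.0194
grip_force: 60.0
```

```bash
python3 p.py .5946 .298 .06 .05 .0
```

```text
t 19.25 pos [0.5925 0.2961 0.1112] shift [ 0.0023 -0.0017  0.0512] turn [-0.002  0.002 -0.   ] F [ 0.5 -0.1 -3.5] op 0.0194
```

Call:
arm_command(moves=[[[0.002, -0.001, 0.025], [0, 0, 0], 0], [[0.002, -0.001, 0.045], [0, 0, 0], 0], [[0.002, -0.001, 0.055], [0, 0, 0], 0], [[0.002, -0.001, 0.06], [0, 0, 0], 0], [[0.002, -0.001, 0.062], [0, 0, 0], 0]])

```text
time: 19.75
tool_pos: [0.597, 0.2978, 0.0542]
tool_rot: [-3.137, -0.004, 0.05]
contact_force: [2.2, -1.3, 3.6]
opening: 0.0197
grip_force: 60.0
```

Call:
arm_command(moves=[[[0, 0, 0], [0, 0, 0], 0], [[0, 0, 0], [0, 0, 0], 0], [[0, 0, 0.001], [0, 0, 0], 0], [[0, 0, 0.002], [0, 0, 0], 0], [[0, 0, 0.002], [0, 0, 0], 0]])

```text
time: 20.25
tool_pos: [0.5968, 0.2979, 0.0516]
tool_rot: [-3.137, -0.004, 0.05]
contact_force: [4.1, -0.6, 4.3]
opening: 0.0194
grip_force: 60.0
```

Call:
arm_command(moves=[[[0, 0, 0.001], [0, -0.02, 0], 0], [[0, 0, 0.003], [0, -0.04, 0], 0], [[0, 0, 0.004], [0, -0.04, 0], 0], [[0, 0, 0.004], [0, -0.04, 0], 0], [[0, 0, 0.004], [0, -0.04, 0], 0]])

```text
time: 20.75
tool_pos: [0.5956, 0.2978, 0.0471]
tool_rot: [-3.137, 0.04, 0.05]
contact_force: [-0.2, 0.5, 7.8]
opening: 0.0194
grip_force: 60.0
```

Call:
arm_command(moves=[[[0, 0, 0], [0, 0, 0], 0.02], [[0, 0, 0], [0, 0, 0], 0.025], [[0, 0, 0], [0, 0, 0], 0.04], [[0, 0, 0], [0, 0, 0], 0.06], [[0, 0, 0], [0, 0, 0], 0.06]])

```text
time: 21.25
tool_pos: [0.5956, 0.2977, 0.0462]
tool_rot: [-3.138, 0.039, 0.05]
contact_force: [-0.8, -0.2, -0.6]
opening: 0.0445
grip_force: 0.0
```

Call:
arm_command(moves=[[[0, 0, 0], [0, 0, 0], 0.06], [[0, 0, -0.01], [0, 0, 0], 0.06], [[0, 0, -0.03], [0, 0, 0], 0.06], [[0, 0, -0.06], [0, 0, 0], 0.06], [[0, 0, -0.1], [0, 0, 0], 0.06]])

```text
time: 21.75
tool_pos: [0.5989, 0.2972, 0.1469]
tool_rot: [-3.138, 0.041, 0.05]
contact_force: [1.5, 1.1, -0.2]
opening: 0.0598
grip_force: 0.0
```

The scoop is released. Next I circle round to the robot's side of the lid with the fingers closed.

Call:
arm_command(moves=[[[0, 0.01, -0.045], [0, 0.01, 0], 0.03], [[-0.01, 0.035, -0.085], [0, 0.02, 0], 0.02], [[-0.025, 0.07, -0.11], [0, 0.03, 0], 0.01], [[-0.04, 0.11, -0.13], [0, 0.04, 0], 0], [[-0.06, 0.15, -0.14], [0, 0.04, 0], 0]])

```text
time: 22.25
tool_pos: [0.5527, 0.1432, 0.2914]
tool_rot: [-3.137, -0.007, 0.05]
contact_force: [-0.3, -1.2, 0.2]
opening: 0.0244
grip_force: 0.0
```

Call:
arm_command(moves=[[[-0.022, 0.044, 0], [0, 0, -0.02], 0], [[-0.044, 0.088, 0], [0, 0, -0.04], 0], [[-0.066, 0.132, 0], [0, 0, -0.06], 0], [[-0.088, 0.176, 0], [0, 0, -0.08], 0], [[-0.11, 0.22, 0], [0, 0, -0.11], 0]])

```text
time: 22.75
tool_pos: [0.4526, -0.0823, 0.2882]
tool_rot: [-3.139, -0.004, 0.161]
contact_force: [2.0, -0.7, 0.4]
opening: 0.0002
grip_force: 0.0
```

```bash
python3 p.py .39 -.358 .3 .157 .0
python3 - <<'E'
from h import *
s=robot.observe()
for n in("top","side"):
    im=robot.read_camera(n)[:,:,::-1].copy();cv2.imwrite(f"pics/f_{n}.png",im);H,S,V=cv2.split(hsv(im))
    r=(155,150,208,225) if n=="top" else (205,115,290,172)
    for nm,k,z in(("handle",(H<12)&(S>150)&(V>120),.069),("pan",(S<60)&(V>110),.02)):
        b=max(blobs(k.astype(np.uint8),r),key=lambda b:b[0]);print(n,nm,b[0],b[1].round(1),pl(n,b[1],z)[:2].round(3))
E
```

```text
t 22.75 pos [ 0.4526 -0.0823  0.2882] shift [-0.106   0.2621 -0.013 ] turn [-0.003 -0.004  0.004] F [ 2.  -0.7  0.4] op 0.0002
top handle 137 [178.2 172.8] [0.608 0.295]
top pan 818 [181.  198.5] [0.506 0.292]
side handle 154 [263.2 132.6] [0.607 0.298]
side pan 90 [247.3 138.5] [0.553 0.331]
```

The scoop is back within about 4 mm of its start. Now to the lid.

Call:
arm_command(moves=[[[-0.02, 0.044, 0], [0, 0, 0], 0], [[-0.04, 0.088, 0], [0, 0, 0], 0], [[-0.06, 0.132, 0], [0, 0, 0], 0], [[-0.08, 0.176, 0], [0, 0, 0], 0], [[-0.1, 0.22, 0], [0, 0, 0], 0]])

```text
time: 23.35
tool_pos: [0.3897, -0.3152, 0.287]
tool_rot: [-3.139, -0.004, 0.16]
contact_force: [1.1, 0.2, 0.2]
opening: 0.0006
grip_force: 0.0
```

Call:
arm_command(moves=[[[-0.006, 0.03, 0.02], [0, 0, 0], 0], [[-0.006, 0.041, 0.05], [0, 0, 0], 0], [[-0.006, 0.041, 0.08], [0, 0, 0], 0], [[-0.006, 0.041, 0.105], [0, 0, 0], 0], [[-0.006, 0.041, 0.105], [0, 0, 0], 0]])

```text
time: 23.85
tool_pos: [0.39, -0.3532, 0.1783]
tool_rot: [-3.132, 0.0, 0.16]
contact_force: [-0.1, 0.4, -0.6]
opening: 0.0001
grip_force: 0.0
```

```bash
for a in "-.02 .183" "0 .19" "0.03 .19" ".08 .17" ".13 .09"; do set -- $a; python3 p.py $(python3 -c "print(.485+$1*.987,-.344+$1*.159)") $2 .157 0; done
```

```text
t 23.85 pos [ 0.39   -0.3532  0.1783] shift [ 0.0753  0.006  -0.0048] turn [-0.009  0.001  0.003] F [-0.1  0.4 -0.6] op 0.0001
t 23.85 pos [ 0.39   -0.3532  0.1783] shift [ 0.0953  0.006  -0.0118] turn [-0.009  0.001  0.003] F [-0.1  0.4 -0.6] op 0.0001
t 23.85 pos [ 0.39   -0.3532  0.1783] shift [ 0.1253  0.006  -0.0118] turn [-0.009  0.001  0.003] F [-0.1  0.4 -0.6] op 0.0001
t 23.85 pos [ 0.39   -0.3532  0.1783] shift [0.1753 0.0062 0.0082] turn [-0.009  0.001  0.003] F [-0.1  0.4 -0.6] op 0.0001
t 23.85 pos [ 0.39   -0.3532  0.1783] shift [0.2253 0.0069 0.0881] turn [-0.009  0.001  0.003] F [-0.1  0.4 -0.6] op 0.0001
```

Call:
arm_command(moves=[[[0.025, 0.003, 0], [0, 0, 0], 0], [[0.045, 0.006, -0.002], [0, 0, 0], 0], [[0.06, 0.006, -0.005], [0, 0, 0], 0], [[0.075, 0.006, -0.007], [0, 0, 0], 0], [[0.09, 0.006, -0.01], [0, 0, 0], 0]])

```text
time: 24.35
tool_pos: [0.4814, -0.3463, 0.193]
tool_rot: [-3.139, -0.003, 0.16]
contact_force: [-2.7, -1.1, -1.2]
opening: 0.0005
grip_force: 1.0
```

Call:
arm_command(moves=[[[0.015, 0, -0.002], [0, 0, 0], 0], [[0.03, 0, -0.002], [0, 0, 0], 0], [[0.045, 0, 0], [0, 0, 0], 0], [[0.06, 0, 0.004], [0, 0, 0], 0], [[0.075, 0, 0.01], [0, 0, 0], 0]])

```text
time: 24.85
tool_pos: [0.556, -0.3345, 0.1835]
tool_rot: [-3.14, -0.004, 0.16]
contact_force: [-1.5, -0.5, -0.2]
opening: 0.0003
grip_force: 0.7
```

```bash
python3 p.py .603 -.325 .09 .157 0
```

```text
t 24.85 pos [ 0.556  -0.3345  0.1835] shift [ 0.0475 -0.0017  0.0937] turn [-0.002 -0.004  0.003] F [-1.5 -0.5 -0.2] op 0.0003
```

Call:
arm_command(moves=[[[0.018, 0, 0.012], [0, 0, 0], 0], [[0.032, -0.001, 0.028], [0, 0, 0], 0], [[0.042, -0.001, 0.046], [0, 0, 0], 0], [[0.048, -0.001, 0.066], [0, 0, 0], 0], [[0.05, -0.001, 0.086], [0, 0, 0], 0]])

```text
time: 25.35
tool_pos: [0.6055, -0.3249, 0.0951]
tool_rot: [-3.139, -0.004, 0.16]
contact_force: [0.4, -0.2, 0.1]
opening: -0.0001
grip_force: 0.6
```

Call:
arm_command(moves=[[[0, 0, 0.008], [0, 0, 0], 0], [[0, 0, 0.014], [0, 0, 0], 0], [[0, 0, 0.018], [0, 0, 0], 0], [[0, 0, 0.02], [0, 0, 0], 0], [[0, 0, 0.02], [0, 0, 0], 0]])

```text
time: 25.85
tool_pos: [0.6043, -0.3252, 0.0786]
tool_rot: [-3.139, -0.004, 0.16]
contact_force: [-5.5, 5.1, 11.3]
opening: 0.0004
grip_force: 6.1
```

Call:
arm_command(moves=[[[0, 0, 0.001], [0, 0, 0], 0], [[0, 0, 0.002], [0, 0, 0], 0], [[0, 0, 0.003], [0, 0, 0], 0], [[0, 0, 0.003], [0, 0, 0], 0], [[0, 0, 0.003], [0, 0, 0], 0]])

```text
time: 26.35
tool_pos: [0.6043, -0.3252, 0.0784]
tool_rot: [-3.14, -0.005, 0.16]
contact_force: [-10.6, 7.7, 24.8]
opening: 0.0003
grip_force: 12.9
```

Call:
arm_command(moves=[[[0, 0, -0.01], [0, 0, 0], 0], [[0, 0, -0.05], [0, 0, 0], 0], [[0, 0, -0.1], [0, 0, 0], 0], [[0, 0, -0.15], [0, 0, 0], 0], [[0, 0, -0.2], [0, 0, 0], 0]])

```text
time: 26.85
tool_pos: [0.6034, -0.3261, 0.2755]
tool_rot: [-3.139, -0.003, 0.159]
contact_force: [1.5, -0.8, 0.7]
opening: 0.0005
grip_force: 0.0
```

Call:
arm_command(moves=[[[0, -0.04, 0], [0, 0, 0], 0], [[0, -0.09, 0], [0, 0, 0], 0], [[0, -0.14, 0], [0, 0, 0], 0], [[0, -0.19, 0], [0, 0, 0], 0], [[0, -0.23, 0], [0, 0, 0], 0]])

```text
time: 27.35
tool_pos: [0.5664, -0.0967, 0.2744]
tool_rot: [-3.138, -0.004, 0.16]
contact_force: [0.8, 0.7, -0.1]
opening: 0.0004
grip_force: 0.0
```

Run:
```python
from h import *
c=np.array([.559,-.332]);u=np.array([.987,.159]);v=np.array([-.159,.987])
for n in("top","side"):
    im=robot.read_camera(n)[:,:,::-1].copy();cv2.imwrite(f"pics/g_{n}.png",im);o=cv2.imread(f"pics/{n}0.png");H,S,V=cv2.split(hsv(im))
    roi=(290,145,375,220) if n=="top" else (225,215,345,340)
    k=((H>95)&(H<130)&(S>70)&(V>40)).astype(np.uint8)
    for b in blobs(k,roi,6):
        r=cv2.boxPoints(cv2.minAreaRect(cv2.findContours(b[2],0,2)[0][0]));w=[pl(n,p,.078)[:2] for p in r]
        print(n,"stripe",b[0],pl(n,b[1],.078)[:2].round(3),"u,v of corners",[((p-c)@u,(p-c)@v) for p in w] and [np.round([(p-c)@u,(p-c)@v],3).tolist() for p in w])
    d=(cv2.absdiff(im,o).max(2)>40).astype(np.uint8);d=cv2.morphologyEx(d,cv2.MORPH_OPEN,np.ones((3,3),np.uint8))
    print(n,"changed",[(int(b[0]),b[1].round().tolist()) for b in blobs(d,(0,0,512,384),25)])
s=robot.observe();print(s["time"],s["tool_pos"],s["contact_force"])
```

```text
top stripe 81 [ 0.618 -0.322] u,v of corners [[0.063, 0.07], [0.066, -0.07], [0.057, -0.07], [0.054, 0.07]]
top changed [(23369, [274.0, 270.0]), (845, [341.0, 191.0]), (119, [256.0, 198.0]), (75, [239.0, 202.0]), (86, [242.0, 214.0]), (87, [256.0, 215.0]), (34, [354.0, 239.0]), (1068, [340.0, 257.0]), (35, [247.0, 316.0]), (32, [256.0, 324.0]), (39, [246.0, 361.0]), (34, [260.0, 361.0])]
side stripe 159 [ 0.619 -0.323] u,v of corners [[0.055, 0.075], [0.065, 0.077], [0.066, -0.069], [0.057, -0.07]]
side changed [(8948, [66.0, 51.0]), (142, [132.0, 18.0]), (24226, [188.0, 171.0]), (3289, [129.0, 117.0]), (47, [108.0, 62.0]), (139, [212.0, 73.0]), (31, [52.0, 118.0]), (35, [97.0, 119.0]), (196, [90.0, 132.0]), (434, [62.0, 152.0]), (172, [91.0, 146.0]), (828, [55.0, 188.0]), (49, [70.0, 179.0]), (695, [277.0, 194.0]), (136, [240.0, 193.0]), (130, [226.0, 198.0]), (42, [53.0, 206.0]), (111, [245.0, 208.0]), (329, [82.0, 219.0]), (126, [227.0, 211.0]), (102, [286.0, 217.0]), (69, [240.0, 241.0]), (916, [287.0, 269.0]), (81, [205.0, 336.0]), (29, [185.0, 351.0])]
27.45 [ 0.56650511 -0.09442976  0.27500501] [-0.14702368  0.36869753  0.81172316]
```

Both views put the stripe in the same place on the z = 78 mm plane, so the lid is shut. The tray is empty, the scoop is on its mat, and the arm touches nothing. Handing in.

```bash
python3 -c "
from cell import robot
print(robot.hand_in())"
```

```text
the job is handed in; nothing more can be done
None
```

I handed the job in at about 27.5 s: all four feet are in the plywood box, the scoop lies released on its mat and the lid is shut, but I viewed 11 pictures, one over the limit of 10.

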